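Get the wax tin out from behind the finishing bottles

ROBOT

A 6-joint arm with a two-finger parallel gripper is mounted at the origin on the work surface. World frame = base frame: x ahead of the robot, y to its left, z up, the work surface at z = 0. Lengths are in m, angles in rad, forces in N, time in s.
With the tool pointing down it reaches from about 0.35 to 0.725 m from the base axis. Payload 4.3 kg.
Tool frame: the origin (TCP) lies at the very end of the fingers, on their centre line; the grasp point (between the pads) lies manip.grip_point_offset behind it (manip.grip_point_offset is the distance from the TCP to the grasp point, in m); z points along the fingers, y is the line along which they close (so a half turn about z gives the same grasp; the last joint's range is limited). The gripper opens to 85 mm and grips with 20 to 120 N. Pads are 22 mm wide; open, the fingers measure 114 mm over their backs; the gripper's body (76 mm by 85 mm) begins 54 mm behind the grasp point. The pads swing forward as they close: fully open they stand 13 mm farther back than shut.
Start: joints at [-1.389, 0.377, 0.081, 1.274, 0, 1.46], TCP at [0.165, -0.551, 0.231] pointing down, gripper open.
Joint ranges: [-2.72, 2.72], [-0.84, 1.66], [-1.02, 1.22], [-1.77, 2.12], [-1.37, 1.28], [-3.14, 3.14]. Speed limits (rad/s): [2.57, 2.57, 3.14, 3.14, 3.14, 3.14].

INTERFACE

Orientations are given as a rotation vector (axis times angle).
In Python, from station import manip gives the robot as it stands. The module is installed in compiled form; this text tells all that it offers.
- The arm moves only by the tool move_tool, called by a JSON object that holds its "api" and its "payload", one argument or row to a line. Schema: {"type":"object","properties":{"rows":{"type":"array","items":{"type":"array","items":{"type":"number"},"minItems":6,"maxItems":6},"minItems":1,"maxItems":10},"aperture":{"type":"number"},"force":{"type":"number"},"only":{"type":"string"},"quiet":{"type":"boolean"},"lines":{"type":"string"}},"required":["rows"],"additionalProperties":false}. rows is a list of rows, 1 to 10 of them, each of 6 numbers: dx, dy, dz in m, then a rotation vector rx, ry, rz in rad; each row shifts and turns the commanded pose from where the row before left it, along the tool's axes as they then stand; what a row does not reach is not made up. A row lasts 1/12 s, in which the tool goes at most 0.0417 m and 0.125 rad, less where a joint would pass 70% of its speed; a pose out of reach is approached as far as the arm can. aperture is the opening from 0.0 (shut) to 1.0 (fully open), set as the call begins (left out keeps the last). The fingers move at their own pace and stop on an object; force is the grip in N (left out, the last holds). Time passes only in rows, so rows that do not move let the fingers close. The tool returns the time, the measured TCP pose, the force, the opening and the grip force at its end. only (a regular expression) keeps the lines of the reply that match it, lines (a string "A,B") keeps lines A to B, and quiet returns only ok. Input that does not fit is refused with a message, and nothing moves.
- manip.get_obs(): the state, without advancing time (a new reading comes with each control period).
- manip.grab_frame(name): name is "scene" or "top" or "wrist"; returns a dict with "frame" (480x640x3 uint8, red, green, blue), "mtx" (3x3 intrinsics, pixels), "R" (3x3) and "t" (3): a world point X has camera coordinates R X + t. Camera axes: x right, y down, z forward; pixel columns grow to the right and rows downward; lengths in m; the calibration is good to about 2 mm. A picture is of the moment at which its call begins. There is no depth.
- manip.close_job(): hands the job in; it is judged then, once.
The state is a dict: "clock": time; "qpos": joint angles; "qd": joint speeds; "effort": joint torques, N m; "tcp_pos": TCP position; "tcp_rot": TCP orientation; "force": force on the tool from outside, world axes, zero at the start; "ft_torque": the same for the moment, N m; "finger_gap": opening from 0.0 (shut) to 1.0 (fully open); "grasp_force": force on a finger pad.
Only numpy, scipy, OpenCV 4.12 (cv2) and the standard library are available. Lean on these libraries where they do the work, as an engineer would, in place of code of your own. Each camera call takes 0.05 s, during which the arm holds its last target. There are 200 camera calls.

TASK

The flat wax tin stands in the back row of the plywood rack, behind the squeeze bottle, the jar and the rectangular can. First clear all three to the steel tray, standing them upright in it; then set the tin, lid up, in the middle of the round cork mat; only then put the squeeze bottle, the jar and the can back upright, each on the very spot in the rack where it stood. Never let any of the three tip over, and leave the sanding block and the roll of tape in the rack where they are.

Things in the scene. Friction and masses are not known exactly. Their poses are not given: they have to be found in the camera images.
- rack: Fixed plywood rack 200 (x) x 270 (y) mm, floor top at 10 mm, 6 mm rails 16 (front) or 26 mm above it. Origin: underside centre; x points from front to back row, yaw up to 0.25. Front row (bottle, jar, can in any order, each on a felt disc): x -55, y -85, 0, 85 mm; back row (tin, block, tape, any order): x +30, same y; all within 2 mm. Grip both rows along the rack's x; gap behind back row 31 mm.
- bottle: White squeeze bottle with paper label, 150 mm high: round body 56 mm in diameter up to 92 mm, tapering to 112 mm, then a grey cylindrical cap 28 mm in diameter from 112 to 150 mm (grip it there). About 0.22 kg. Loose. Origin: centre of its underside; z up.
- jar: Amber jar, 93 mm high, 60 mm in diameter, with a black lid 62 mm in diameter from 75 to 93 mm (grip it there or just below). About 0.25 kg. Loose. Origin: centre of its underside; z up.
- can: Upright rectangular steel can with paper label, 42 (x) x 62 (y) x 110 mm, with a black screw cap 24 mm in diameter, 14 mm high, on its top at y = +14 mm. Grip it across the 42 mm (its own x axis), near the top. About 0.3 kg. It starts turned up to 0.1 rad from the rack's axes. Loose. Origin: centre of its underside; z up.
- tin: Flat round wax tin in bare metal, 34 mm high: 60 mm in diameter, lid 62 mm in diameter from 22 to 34 mm, white paper disc on the lid. About 0.12 kg. Loose. Origin: centre of its underside; z up.
- block: Cork sanding block in the rack's back row, 40 x 64 x 30 mm, to be left where it is. Loose. Origin: centre of its underside; z up.
- tape: Tan paper roll of tape in the rack's back row, a ring 68 mm outside, 48 mm inside, 24 mm high, to be left where it is. Loose. Origin: centre of its underside; z up.
- tray: Fixed shallow steel tray, the side area: 300 (x) x 130 (y) mm outside, walls 4 mm thick and 14 mm high in all, floor 4 mm thick. Origin: centre of its underside, on the table; its x axis runs along its length, turned up to 0.12 rad from the world's x. It lies left or right of the rack, the mat on the other side. Holds three things 85 mm apart along x.
- mat: Fixed round cork mat, 120 mm in diameter, 6 mm thick, where the tin goes. Origin: centre of its underside, on the table; z up.

How it is judged:
By the outcome, as a careful person would: the job done as asked, in the order asked, and still so for the second after the job is handed in, with the robot touching nothing.
It also fails if it takes over 136 s, if anything falls off the work surface, if the arm or the gripper's body presses on something with over 40 N, if the wrist force passes 120 N, or if a joint passes its speed limit or range.

## Working session

There is one attempt and no reset: what is moved stays moved. The work goes in short steps, Python scripts to look and compute and a tool call to move; the robot and the scene stay as the last step left them, time stands still between calls to the robot, and variables do not carry over. Pictures are saved under pics/ and viewed, at most 14 in all, crops included, and the job is handed in when it is done.

```bash
mkdir -p pics
```

Run:
```python
from station import manip
import cv2,numpy as np,json
o=manip.get_obs();print(o,manip.grip_point_offset)
for n in ["scene","top"]:
    f=manip.grab_frame(n);cv2.imwrite(f"pics/{n}0.png",f["frame"][:,:,::-1]);np.savez(f"{n}0.npz",**f)
    print(n,f["mtx"],f["R"],f["t"])
```

```text
{'clock': 0.0, 'qpos': array([-1.38930653e+00,  3.78027945e-01,  7.96054749e-02,  1.27440508e+00,
       -2.31198312e-06,  1.46047091e+00]), 'qd': array([ 4.47186767e-04, -4.96813107e-06,  9.70837612e-04,  4.46306534e-05,
       -1.32614624e-03, -1.82118541e-03]), 'effort': array([ 3.37067895e-04, -4.63607955e+01,  2.69874054e+01,  2.07930431e-02,
       -2.53311673e-04, -4.88339950e-06]), 'tcp_pos': array([ 0.16529224, -0.55003254,  0.23037302]), 'tcp_rot': array([-3.10620292e+00, -4.56462451e-01,  1.17059609e-04]), 'force': array([ 0.79727158, -0.4809387 ,  1.20565051]), 'ft_torque': array([ 0.01790731, -0.00925697, -0.03251819]), 'grasp_force': 0.0, 'finger_gap': 0.9993393652011999} 0.0187
scene [[616.45363726   0.         320.08208891]
 [  0.         616.45363726 242.09018883]
 [  0.           0.           1.        ]] [[ 0.46052175  0.88744268  0.01911033]
 [ 0.56807198 -0.27811074 -0.77456352]
 [-0.68206594  0.36755939 -0.63220736]] [-0.24974704 -0.28282641  1.77804361]
top [[563.561129     0.         323.77887511]
 [  0.         563.561129   243.01377505]
 [  0.           0.           1.        ]] [[ 0.0219857  -0.99972562  0.00808185]
 [-0.99761507 -0.02246689 -0.06526411]
 [ 0.06542778 -0.0066277  -0.9978353 ]] [-0.0032723   0.56738105  1.09382789]
```

View pics/top0.png

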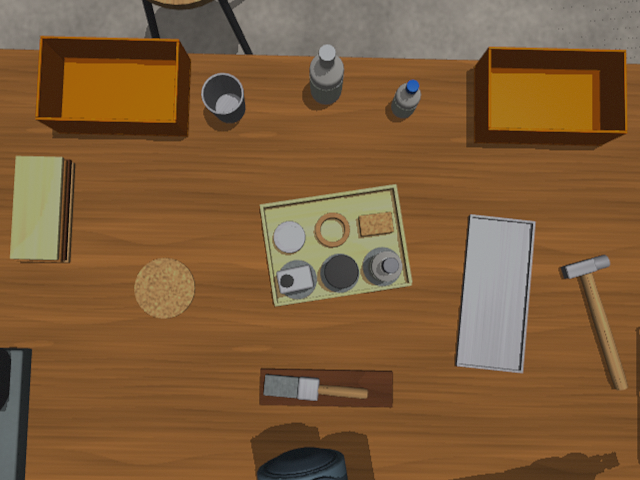

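View pics/scene0.png

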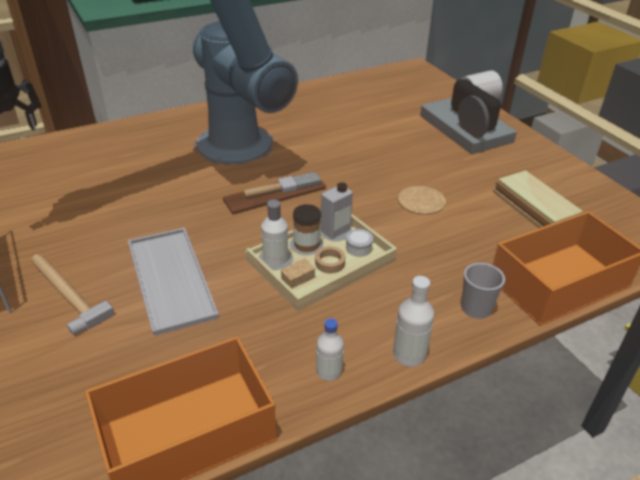

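The top view shows the tray at right (~496,293) and the mat at left (165,288). The front row runs can (295,279), jar (340,272), bottle (384,267); the back row runs tin (289,237), tape (332,229), block (375,224). In the scene view all three front items stand upright.

Create h.py:
```python
import cv2,numpy as np
from station import manip
def load(n): return dict(np.load(n))
def grab(n,out=None):
    f=manip.grab_frame(n)
    if out: cv2.imwrite(out,f["frame"][:,:,::-1])
    return f
def ray(f,uv,z):
    d=f["R"].T@np.linalg.solve(f["mtx"],np.array([uv[0],uv[1],1.0])); c=-f["R"].T@f["t"]
    return c+d*(z-c[2])/d[2]
def proj(f,X):
    p=f["mtx"]@(f["R"]@np.asarray(X,float)+f["t"]); return p[:2]/p[2]
def big(m):
    cs,_=cv2.findContours(m.astype(np.uint8),cv2.RETR_EXTERNAL,cv2.CHAIN_APPROX_NONE)
    return max(cs,key=cv2.contourArea)
def roi(m,x0,y0,x1,y1):
    r=np.zeros_like(m);r[y0:y1,x0:x1]=m[y0:y1,x0:x1];return r
```

Run:
```python
from h import *
f=load("top0.npz");im=f["frame"].astype(int);hsv=cv2.cvtColor(f["frame"],cv2.COLOR_RGB2HSV).astype(int)
for p in [(165,288),(265,215),(300,200),(400,230),(495,290),(473,290),(289,237),(340,272),(300,284),(287,281),(390,267),(373,275),(120,288),(316,290)]:
    print(p,im[p[1],p[0]],hsv[p[1],p[0]])
c=f["frame"][170:320,245:425,::-1];cv2.imwrite("pics/crop0.png",cv2.resize(c,None,fx=4.4,fy=4,interpolation=cv2.INTER_CUBIC) if 0 else cv2.resize(c,None,fx=4,fy=4,interpolation=cv2.INTER_CUBIC))
```

```text
(165, 288) [166 136  86] [ 19 123 166]
(265, 215) [110 107  75] [ 27  81 110]
(300, 200) [168 171 125] [ 32  69 171]
(400, 230) [96 93 67] [27 77 96]
(495, 290) [164 164 168] [120   6 168]
(473, 290) [164 166 168] [105   6 168]
(289, 237) [164 166 168] [105   6 168]
(340, 272) [64 64 64] [ 0  0 64]
(300, 284) [164 166 169] [108   8 169]
(287, 281) [59 58 59] [150   4  59]
(390, 267) [121 123 126] [108  10 126]
(373, 275) [90 91 84] [34 20 91]
(120, 288) [131  87  45] [ 15 167 131]
(316, 290) [166 167 125] [ 31  64 167]
```

View pics/crop0.png

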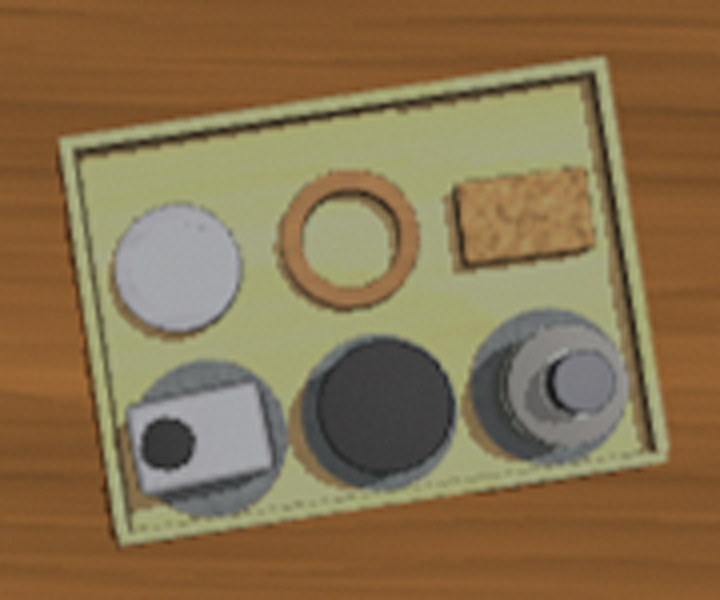

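The crop shows the felt discs under each front item. The can's cap is at its left (+y) end, so its own y axis runs towards the rack's +y. The jar lid is centred near (341,273) and the bottle cap near (391,265). Measuring now.

Create m.py:
```python
from h import *
f=load("top0.npz");im=f["frame"].astype(int);hsv=cv2.cvtColor(f["frame"],cv2.COLOR_RGB2HSV).astype(int);H,S,V=hsv[...,0],hsv[...,1],hsv[...,2]
def fit(c,z,name):
    P=np.array([ray(f,p,z)[:2] for p in c[:,0,:].astype(float)]).astype(np.float32)*1000
    (cx,cy),(w,h),a=cv2.minAreaRect(P); (ex,ey),r=cv2.minEnclosingCircle(P)
    print(name,"rect c %.1f %.1f size %.1f %.1f ang %.2f"%(cx,cy,w,h,a),"circ %.1f %.1f r %.1f"%(ex,ey,r)); return cv2.boxPoints(((cx,cy),(w,h),a))
# rack: hue greenish-yellow vs table hue ~15
rk=roi((H>22)|(S<60),255,180,416,310)
rk=cv2.morphologyEx(rk.astype(np.uint8),cv2.MORPH_OPEN,np.ones((3,3)))
fit(big(rk),0.032,"rack")
cr=cv2.approxPolyDP(big(rk),8,True)[:,0];print(cr.tolist())
for p in cr: print(np.round([ray(f,p,z)[:2]*1000 for z in (0.026,0.036)],1).tolist())
tr=roi((S<60),450,205,545,380);fit(big(tr),0.014,"tray")
fit(big(roi((S<140)&(V>90),120,245,210,330)),0.006,"mat")
fit(big(roi((S<25)&(V>130),270,215,310,258)),0.044,"tin")
fit(big(roi((V<75)&(S<40),318,250,364,294)),0.104,"jarlid")
fit(big(roi((S<25)&(V>150),270,255,318,300)),0.121,"cantop")
fit(big(roi((V<75)&(S<40),275,268,298,292)),0.135,"cancap")
fit(big(roi((S<25)&(V>105)&(im[...,2]>im[...,0]+2),375,252,402,278)),0.161,"botcap")
```

```bash
python3 m.py
```

```text
rack rect c 564.3 -13.4 size 201.1 271.4 ang 9.92 circ 564.3 -13.0 r 166.1
[[395, 185], [261, 204], [275, 305], [410, 285]]
[[684.8, -128.8], [683.1, -127.4]]
[[641.0, 134.6], [639.6, 133.5]]
[[443.9, 101.6], [444.3, 100.8]]
[[488.4, -160.8], [488.5, -159.2]]
tray rect c 477.3 -331.6 size 133.3 301.5 ang 85.11 circ 477.5 -332.0 r 162.9
mat rect c 472.8 323.8 size 116.8 118.6 ang 2.12 circ 471.9 323.3 r 60.2
tin rect c 577.7 76.9 size 58.1 57.9 ang 1.39 circ 577.2 76.9 r 30.1
jarlid rect c 509.9 -19.1 size 60.4 67.4 ang 21.16 circ 508.2 -19.6 r 34.2
cantop rect c 495.5 60.9 size 36.7 56.3 ang 12.67 circ 495.2 60.8 r 32.1
cancap rect c 492.2 73.3 size 19.3 21.1 ang 1.26 circ 492.0 74.0 r 11.5
botcap rect c 521.9 -106.0 size 25.8 24.1 ang 0.86 circ 522.7 -104.5 r 13.9
```

Create to.py:
```python
import sys,numpy as np
from scipy.spatial.transform import Rotation as Ro
from station import manip
# target x y z (mm) and yaw of tool y (deg): prints offset in tool axes (mm) and rotation vector (rad)
def show(x,y,z,yaw):
    o=manip.get_obs();R=Ro.from_rotvec(o["tcp_rot"]);a=np.radians(yaw)
    T=Ro.from_matrix(np.array([[-np.sin(a),np.cos(a),0],[np.cos(a),np.sin(a),0],[0,0,-1]]))
    p=o["tcp_pos"]*1000
    print("to",(x,y,z,yaw),"at",p.round(1),"d now-axes",R.inv().apply(np.array([x,y,z])-p).round(1),"d goal-axes",T.inv().apply(np.array([x,y,z])-p).round(1),"rot",(R.inv()*T).as_rotvec().round(3),"t %.1f F %s gap %.3f g %.1f"%(o["clock"],o["force"].round(1),o["finger_gap"],o["grasp_force"]))
if __name__=="__main__":
    for s in " ".join(sys.argv[1:]).split(","): show(*map(float,s.split()))
```

Run:
```python
from h import *
f=load("top0.npz")
print(ray(f,(341.6,271.9),.104),"bottle",ray(f,(245+584/4,170+382/4),.161),"can",ray(f,(245+200/4,170+437/4),.121))
a=np.radians(-4.9);c=np.array([477.4,-331.8])
for k in(-100,0,100):print(k,c+k*np.array([np.cos(a),np.sin(a)]))
```

```text
[ 0.50987504 -0.02359597  0.104     ] bottle [ 0.52187507 -0.10599156  0.161     ] can [0.49469365 0.0599227  0.121     ]
-100 [ 377.76547038 -323.25830769]
0 [ 477.4 -331.8]
100 [ 577.03452962 -340.34169231]
```

{"api": "move_tool", "payload": {
  "rows": [
    [0,0,0,0,0,-0.12],
    [0,0,0,0,0,-0.12],
    [0,0,0,0,0,-0.12],
    [0,0,0,0,0,-0.12],
    [0,0,0,0,0,-0.12],
    [0,0,0,0,0,-0.12],
    [0,0,0,0,0,-0.12],
    [0,0,0,0,0,-0.12],
    [0,0,0,0,0,-0.12],
    [0,0,0,0,0,-0.12]
  ],
  "aperture": 1.0,
  "force": 30
}}

```text
clock: 0.93
tcp_pos: [0.1653, -0.5503, 0.2307]
tcp_rot: [-2.3, -2.138, -0.001]
force: [-0.3, 0.2, -0.8]
finger_gap: 1.0
grasp_force: 0.0
```

{"api": "move_tool", "payload": {
  "rows": [
    [0,0,0,0,0,-0.12],
    [0,0,0,0,0,-0.12],
    [0,0,0,0,0,0]
  ]
}}

```text
clock: 1.18
tcp_pos: [0.1654, -0.5503, 0.2308]
tcp_rot: [-2.033, -2.394, -0.001]
force: [0.5, -0.2, 0.2]
finger_gap: 0.999
grasp_force: 0.0
```

```bash
python3 to.py 522.8 -105.5 200 9.5, 522.8 -105.5 123 9.5
```

```text
to (522.8, -105.5, 200.0, 9.5) at [ 165.4 -550.3  230.8] d now-axes [381.  424.9  31.2] d goal-axes [379.8 426.   30.8] rot [-0.    -0.001 -0.003] t 1.2 F [ 0.5 -0.2  0.2] gap 0.999 g 0.0
to (522.8, -105.5, 123.0, 9.5) at [ 165.4 -550.3  230.8] d now-axes [380.9 424.9 108.2] d goal-axes [379.8 426.  107.8] rot [-0.    -0.001 -0.003] t 1.2 F [ 0.5 -0.2  0.2] gap 0.999 g 0.0
```

{"api": "move_tool", "payload": {
  "rows": [
    [0.0238,0.0266,0,0,0,0],
    [0.0238,0.0266,0,0,0,0],
    [0.0238,0.0266,0,0,0,0],
    [0.0238,0.0266,0,0,0,0],
    [0.0238,0.0266,0,0,0,0],
    [0.0238,0.0266,0,0,0,0],
    [0.0238,0.0266,0,0,0,0],
    [0.0238,0.0266,0,0,0,0]
  ],
  "quiet": true
}}

```text
ok
```

{"api": "move_tool", "payload": {
  "rows": [
    [0.0238,0.0266,0,0,0,0],
    [0.0238,0.0266,0,0,0,0],
    [0.0238,0.0266,0,0,0,0],
    [0.0238,0.0266,0,0,0,0],
    [0.0238,0.0266,0,0,0,0],
    [0.0238,0.0266,0,0,0,0],
    [0.0238,0.0266,0,0,0,0],
    [0.0238,0.0266,0,0,0,0],
    [0,0,0,0,0,0]
  ],
  "lines": "1,2"
}}

```text
clock: 2.6
tcp_pos: [0.5274, -0.102, 0.2308]
```

Run:
```python
from h import *
f=grab("wrist","pics/w1.png");np.savez("w1.npz",**f)
for n,X in dict(bot=(.5225,-.1055,.161),jar=(.5099,-.0215,.104),can=(.495,.0605,.121)).items(): print(n,proj(f,X))
```

```bash
python3 to.py 522.5 -105.7 123 9.5
```

```text
bot [314.54780162 253.18858943]
jar [316.93872518 123.4796208 ]
can [313.8946628  -12.92529652]
to (522.5, -105.7, 123.0, 9.5) at [ 525.7 -104.1  230.7] d now-axes [ -1.1  -3.4 107.7] d goal-axes [ -1.   -3.5 107.7] rot [-0.    -0.    -0.003] t 2.6 F [-0.3 -1.   0.3] gap 0.999 g 0.0
```

View pics/w1.png

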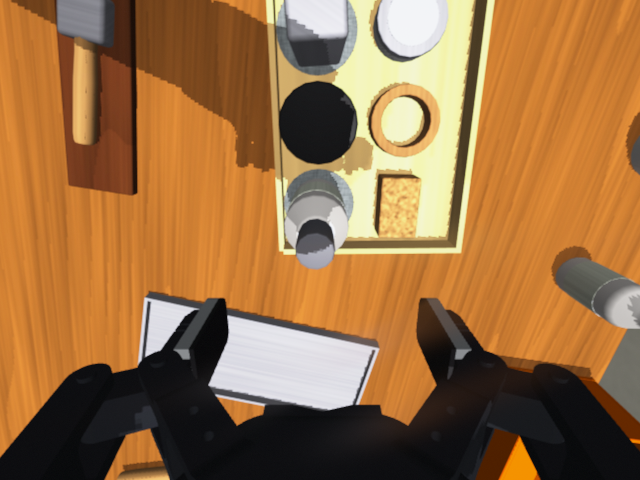

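The wrist view shows the bottle cap at (315,250) and the jar lid at (318,123). Both match the projected positions (314.5,253) and (317,123.5), so I grip.

{"api": "move_tool", "payload": {
  "rows": [
    [-0.001,-0.0035,0.0,0,0,0],
    [0,0,0.036,0,0,0],
    [0,0,0.036,0,0,0],
    [0,0,0.0357,0,0,0],
    [0,0,0,0,0,0],
    [0,0,0,0,0,0],
    [0,0,0,0,0,0]
  ]
}}

```text
clock: 3.23
tcp_pos: [0.5215, -0.1094, 0.1254]
tcp_rot: [2.037, 2.389, 0.001]
force: [-0.0, 0.2, -0.0]
finger_gap: 1.003
grasp_force: 0.0
```

{"api": "move_tool", "payload": {
  "rows": [
    [0,0,0,0,0,0],
    [0,0,0,0,0,0],
    [0,0,0,0,0,0],
    [0,0,0,0,0,0],
    [0,0,0,0,0,0],
    [0,0,0,0,0,0],
    [0,0,0,0,0,0],
    [0,0,0,0,0,0]
  ],
  "aperture": 0.0,
  "force": 40
}}

```text
clock: 3.9
tcp_pos: [0.5222, -0.1083, 0.1245]
tcp_rot: [2.034, 2.391, 0.002]
force: [0.6, -1.3, 6.3]
finger_gap: 0.319
grasp_force: 39.8
```

{"api": "move_tool", "payload": {
  "rows": [
    [0,0,0,0,0,0],
    [0,0,0,0,0,0],
    [0,0,0,0,0,0],
    [0,0,0,0,0,0]
  ]
}}

```text
clock: 4.23
tcp_pos: [0.5222, -0.1084, 0.1245]
tcp_rot: [2.034, 2.391, 0.002]
force: [0.5, -0.2, 5.3]
finger_gap: 0.32
grasp_force: 39.8
```

```bash
python3 to.py 577 -340.3 180 9.5,577 -340.3 118 9.5
```

```text
to (577.0, -340.3, 180.0, 9.5) at [ 522.2 -108.4  124.5] d now-axes [-237.8   17.   -55.2] d goal-axes [-237.8   15.8  -55.5] rot [ 0.002  0.001 -0.005] t 4.2 F [ 0.5 -0.2  5.3] gap 0.320 g 39.8
to (577.0, -340.3, 118.0, 9.5) at [ 522.2 -108.4  124.5] d now-axes [-237.7   16.9    6.8] d goal-axes [-237.8   15.8    6.5] rot [ 0.002  0.001 -0.005] t 4.2 F [ 0.5 -0.2  5.3] gap 0.320 g 39.8
```

{"api": "move_tool", "payload": {
  "rows": [
    [0,0,-0.015,0,0,0],
    [0,0,-0.02,0,0,0],
    [0,0,-0.02,0,0,0],
    [-0.02,0.0015,0,0,0,0],
    [-0.03,0.002,0,0,0,0],
    [-0.03,0.002,0,0,0,0],
    [-0.03,0.002,0,0,0,0],
    [-0.03,0.002,0,0,0,0],
    [-0.03,0.002,0,0,0,0],
    [-0.03,0.002,0,0,0,0]
  ]
}}

```text
clock: 5.07
tcp_pos: [0.5657, -0.3043, 0.1772]
tcp_rot: [-2.034, -2.391, 0.001]
force: [-0.1, -0.3, -1.4]
finger_gap: 0.317
grasp_force: 39.8
```

{"api": "move_tool", "payload": {
  "rows": [
    [-0.025,0.001,0,0,0,0],
    [-0.0128,0.001,0,0,0,0],
    [0,0,0,0,0,0],
    [0,0,0,0,0,0],
    [0,0,0.02,0,0,0],
    [0,0,0.02,0,0,0],
    [0,0,0.01,0,0,0],
    [0,0,0,0,0,0],
    [0,0,0,0,0,0],
    [0,0,0,0,0,0]
  ]
}}

```text
clock: 5.9
tcp_pos: [0.575, -0.3401, 0.1297]
tcp_rot: [2.034, 2.393, 0.0]
force: [0.1, 0.2, -1.7]
finger_gap: 0.318
grasp_force: 39.7
```

```bash
python3 to.py 577 -340.3 118 9.5
python3 -c "
from h import *;f=grab('scene','pics/s1.png')"
```

```text
to (577.0, -340.3, 118.0, 9.5) at [ 575.  -340.1  129.7] d now-axes [-0.5  1.9 11.7] d goal-axes [-0.5  1.9 11.7] rot [ 0.001  0.001 -0.004] t 5.9 F [ 0.1  0.2 -1.7] gap 0.318 g 39.7
```

View pics/s1.png

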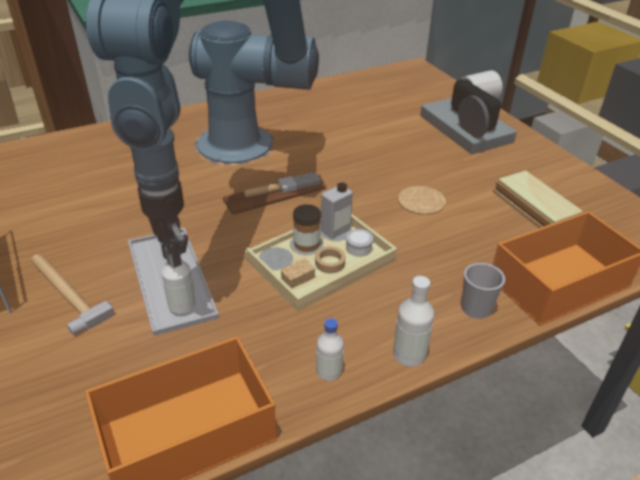

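The bottle hangs upright in the gripper over the far end of the tray (178,287), and jar and can are undisturbed. Lowering now.

{"api": "move_tool", "payload": {
  "rows": [
    [0,0,0.008,0,0,0],
    [0,0,0.003,0,0,0],
    [0,0,0,0,0,0],
    [0,0,0,0,0,0],
    [0,0,0,0,0,0]
  ]
}}

```text
clock: 6.37
tcp_pos: [0.5754, -0.3409, 0.1185]
tcp_rot: [2.034, 2.391, 0.001]
force: [1.4, 0.1, 2.8]
finger_gap: 0.315
grasp_force: 40.2
```

{"api": "move_tool", "payload": {
  "rows": [
    [0,0,0.001,0,0,0],
    [0,0,0,0,0,0],
    [0,0,0,0,0,0]
  ],
  "only": "pos|force:"
}}

```text
tcp_pos: [0.5756, -0.3411, 0.1185]
force: [0.7, 0.5, 7.7]
grasp_force: 40.6
```

{"api": "move_tool", "payload": {
  "rows": [
    [0,0,0.001,0,0,0],
    [0,0,0,0,0,0],
    [0,0,0,0,0,0]
  ],
  "only": "pos|force:"
}}

```text
tcp_pos: [0.5758, -0.3412, 0.1184]
force: [-0.5, 1.8, 11.9]
grasp_force: 40.9
```

{"api": "move_tool", "payload": {
  "rows": [
    [0,0,-0.0015,0,0,0],
    [0,0,0,0,0,0],
    [0,0,0,0,0,0],
    [0,0,0,0,0,0],
    [0,0,0,0,0,0],
    [0,0,0,0,0,0]
  ],
  "aperture": 1.0
}}

```text
clock: 7.37
tcp_pos: [0.5743, -0.3403, 0.1166]
tcp_rot: [-2.035, -2.392, 0.0]
force: [-0.3, -0.7, 1.0]
finger_gap: 1.002
grasp_force: 0.0
```

{"api": "move_tool", "payload": {
  "rows": [
    [0,0,-0.02,0,0,0],
    [0,0,-0.03,0,0,0],
    [0,0,-0.03,0,0,0],
    [0,0,0,0,0,0],
    [0,0,0,0,0,0]
  ],
  "lines": "1,2"
}}

```text
clock: 7.78
tcp_pos: [0.576, -0.3414, 0.1996]
```

```bash
python3 to.py 509.8 -22 180 9.5,509.8 -22 75 9.5
```

```text
to (509.8, -22.0, 180.0, 9.5) at [ 576.  -341.4  199.6] d now-axes [326.  -14.2  18.3] d goal-axes [326.  -12.6  19.6] rot [ 0.004  0.004 -0.005] t 7.8 F [-0.2 -0.   0. ] gap 1.004 g 0.0
to (509.8, -22.0, 75.0, 9.5) at [ 576.  -341.4  199.6] d now-axes [326.4 -14.6 123.3] d goal-axes [326.  -12.6 124.6] rot [ 0.004  0.004 -0.005] t 7.8 F [-0.2 -0.   0. ] gap 1.004 g 0.0
```

{"api": "move_tool", "payload": {
  "rows": [
    [0.0362,-0.0014,0,0,0,0],
    [0.0362,-0.0014,0,0,0,0],
    [0.0362,-0.0014,0,0,0,0],
    [0.0362,-0.0014,0,0,0,0],
    [0.0362,-0.0014,0,0,0,0],
    [0.0362,-0.0014,0,0,0,0],
    [0.0362,-0.0014,0,0,0,0],
    [0.0362,-0.0014,0,0,0,0],
    [0.0362,-0.0014,0,0,0,0]
  ],
  "quiet": true
}}

```text
ok
```

{"api": "move_tool", "payload": {
  "rows": [
    [0,0,0.03,0,0,0],
    [0,0,0.025,0,0,0],
    [0,0,0,0,0,0],
    [0,0,0,0,0,0],
    [0,0,0,0,0,0],
    [0,0,0,0,0,0]
  ],
  "lines": "1,2"
}}

```text
clock: 9.03
tcp_pos: [0.511, -0.0215, 0.1433]
```

```bash
python3 to.py 509.8 -22 75 9.5
```

```text
to (509.8, -22.0, 75.0, 9.5) at [511.  -21.5 143.3] d now-axes [-0.3 -1.4 68.3] d goal-axes [-0.3 -1.3 68.3] rot [ 0.002  0.001 -0.006] t 9.0 F [0.  0.8 0.8] gap 0.996 g 0.0
```

{"api": "move_tool", "payload": {
  "rows": [
    [0,-0.0013,0,0,0,0],
    [0,0,0.025,0,0,0],
    [0,0,0.025,0,0,0],
    [0,0,0.018,0,0,0],
    [0,0,0,0,0,0],
    [0,0,0,0,0,0],
    [0,0,0,0,0,0]
  ],
  "only": "pos|force:"
}}

```text
tcp_pos: [0.5098, -0.0214, 0.0756]
force: [-0.7, 0.1, 1.1]
grasp_force: 0.0
```

{"api": "move_tool", "payload": {
  "rows": [
    [0,0,0,0,0,0],
    [0,0,0,0,0,0],
    [0,0,0,0,0,0],
    [0,0,0,0,0,0],
    [0,0,0,0,0,0],
    [0,0,0,0,0,0],
    [0,0,0,0,0,0]
  ],
  "aperture": 0.0,
  "force": 40
}}

```text
clock: 10.2
tcp_pos: [0.5103, -0.0213, 0.076]
tcp_rot: [2.033, 2.39, 0.003]
force: [0.2, 0.4, 6.1]
finger_gap: 0.71
grasp_force: 42.0
```

```bash
python3 to.py 476 -331.8 130 9.5,476 -331.8 68.5 9.5
```

```text
to (476.0, -331.8, 130.0, 9.5) at [510.3 -21.3  76. ] d now-axes [-301.   -83.4  -53.9] d goal-axes [-300.5  -85.   -54. ] rot [ 0.003  0.001 -0.005] t 10.2 F [0.2 0.4 6.1] gap 0.710 g 42.0
to (476.0, -331.8, 68.5, 9.5) at [510.3 -21.3  76. ] d now-axes [-300.9  -83.7    7.6] d goal-axes [-300.5  -85.     7.5] rot [ 0.003  0.001 -0.005] t 10.2 F [0.2 0.4 6.1] gap 0.710 g 42.0
```

{"api": "move_tool", "payload": {
  "rows": [
    [0,0,-0.015,0,0,0],
    [0,0,-0.02,0,0,0],
    [0,0,-0.02,0,0,0],
    [-0.02,-0.0057,0,0,0,0],
    [-0.03,-0.0085,0,0,0,0],
    [-0.03,-0.0085,0,0,0,0],
    [-0.03,-0.0085,0,0,0,0],
    [-0.03,-0.0085,0,0,0,0],
    [-0.03,-0.0085,0,0,0,0],
    [-0.03,-0.0085,0,0,0,0]
  ],
  "quiet": true
}}

```text
ok
```

{"api": "move_tool", "payload": {
  "rows": [
    [-0.03,-0.0085,0,0,0,0],
    [-0.03,-0.0085,0,0,0,0],
    [-0.025,-0.007,0,0,0,0],
    [-0.0155,-0.0043,0,0,0,0],
    [0,0,0,0,0,0],
    [0,0,0,0,0,0],
    [0,0,0.025,0,0,0],
    [0,0,0.02,0,0,0],
    [0,0,0,0,0,0],
    [0,0,0,0,0,0]
  ]
}}

```text
clock: 11.87
tcp_pos: [0.4718, -0.3287, 0.0831]
tcp_rot: [-2.031, -2.391, -0.001]
force: [-1.0, 0.1, -3.1]
finger_gap: 0.712
grasp_force: 45.1
```

```bash
python3 to.py 476 -331.8 68.5 9.5
```

```text
to (476.0, -331.8, 68.5, 9.5) at [ 471.8 -328.7   83.1] d now-axes [-3.8  3.7 14.6] d goal-axes [-3.8  3.6 14.6] rot [-0.003 -0.004 -0.003] t 11.9 F [-1.   0.1 -3.1] gap 0.712 g 45.1
```

{"api": "move_tool", "payload": {
  "rows": [
    [-0.0035,0.0035,0.005,0,0,0],
    [0,0,0.006,0,0,0],
    [0,0,0.002,0,0,0],
    [0,0,0,0,0,0],
    [0,0,0,0,0,0],
    [0,0,0,0,0,0]
  ],
  "only": "pos|force:"
}}

```text
tcp_pos: [0.4771, -0.3343, 0.0715]
force: [-0.4, -0.6, -3.0]
grasp_force: 45.1
```

{"api": "move_tool", "payload": {
  "rows": [
    [0,0,0.0015,0,0,0],
    [0,0,0,0,0,0],
    [0,0,0,0,0,0]
  ],
  "only": "pos|force:"
}}

```text
tcp_pos: [0.4773, -0.3345, 0.0701]
force: [0.1, 0.6, -1.7]
grasp_force: 45.3
```

{"api": "move_tool", "payload": {
  "rows": [
    [0,0,0.0015,0,0,0],
    [0,0,0,0,0,0],
    [0,0,0,0,0,0]
  ],
  "only": "pos|force:"
}}

```text
tcp_pos: [0.4775, -0.3349, 0.07]
force: [-1.6, 1.2, 8.1]
grasp_force: 46.2
```

{"api": "move_tool", "payload": {
  "rows": [
    [0,0,-0.002,0,0,0],
    [0,0,0,0,0,0],
    [0,0,0,0,0,0],
    [0,0,0,0,0,0],
    [0,0,0,0,0,0]
  ],
  "aperture": 1.0,
  "only": "pos|gap"
}}

```text
tcp_pos: [0.4769, -0.3342, 0.0699]
finger_gap: 0.999
```

{"api": "move_tool", "payload": {
  "rows": [
    [0,0,-0.02,0,0,0],
    [0,0,-0.03,0,0,0],
    [0,0,-0.03,0,0,0],
    [0,0,-0.02,0,0,0],
    [0,0,0,0,0,-0.056],
    [0,0,0,0,0,0],
    [0,0,0,0,0,0]
  ],
  "lines": "1,2"
}}

```text
clock: 13.87
tcp_pos: [0.4768, -0.3341, 0.1698]
```

```bash
python3 to.py 495.1 60.5 170 12.7
python3 -c "
from h import *;f=grab('scene','pics/s2.png')"
```

```text
to (495.1, 60.5, 170.0, 12.7) at [ 476.8 -334.1  169.8] d now-axes [ 3.815e+02  1.024e+02 -1.000e-01] d goal-axes [ 3.809e+02  1.046e+02 -2.000e-01] rot [-0.    -0.    -0.006] t 13.9 F [ 0.  -0.1  0.6] gap 1.002 g 0.0
```

View pics/s2.png

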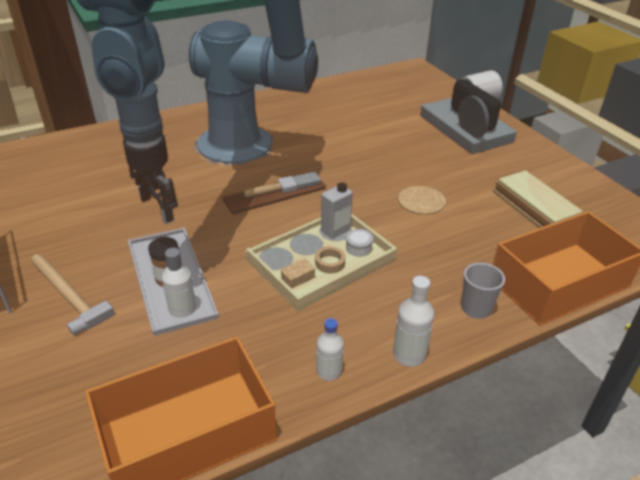

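Bottle (179,287) and jar (165,257) stand upright in the tray. The can (337,213) is untouched. Next, the can.

{"api": "move_tool", "payload": {
  "rows": [
    [0.0381,0.0103,0,0,0,0],
    [0.0381,0.0103,0,0,0,0],
    [0.0381,0.0103,0,0,0,0],
    [0.0381,0.0103,0,0,0,0],
    [0.0381,0.0103,0,0,0,0],
    [0.0381,0.0103,0,0,0,0],
    [0.0381,0.0103,0,0,0,0],
    [0.0381,0.0103,0,0,0,0],
    [0.0381,0.0103,0,0,0,0],
    [0.0381,0.0103,0,0,0,0]
  ],
  "quiet": true
}}

```text
ok
```

{"api": "move_tool", "payload": {
  "rows": [
    [0,0,0,0,0,-0.006],
    [0,0,0,0,0,0],
    [0,0,0,0,0,0],
    [0,0,0,0,0,0],
    [0,0,0,0,0,0]
  ],
  "lines": "1,2"
}}

```text
clock: 15.17
tcp_pos: [0.4954, 0.0586, 0.1697]
```

Run:
```python
from h import *
# free view of the can top and tin from above
f=grab("top","pics/t2.png");np.savez("t2.npz",**f)
f=grab("wrist","pics/w2.png")
import math
a=math.radians(12.7);X=np.array([-.0,0]);ux=np.array([math.cos(a),math.sin(a)]);uy=np.array([-ux[1],ux[0]]);c=np.array([.4951,.0605])
for sx,sy in((1,1),(1,-1),(-1,-1),(-1,1)): print(proj(f,[*(c+sx*.021*ux+sy*.031*uy),.121]).round(1))
```

```bash
python3 to.py 495.1 60.5 87 12.7
```

```text
[357.9 210.6]
[354.8 302.4]
[290.7 302.5]
[287.4 210.7]
to (495.1, 60.5, 87.0, 12.7) at [495.5  58.8 169.9] d now-axes [ 1.8  0.  82.9] d goal-axes [ 1.8  0.  82.9] rot [-0.     0.    -0.001] t 15.3 F [-0.2 -0.2 -0.6] gap 0.997 g 0.0
```

View pics/w2.png

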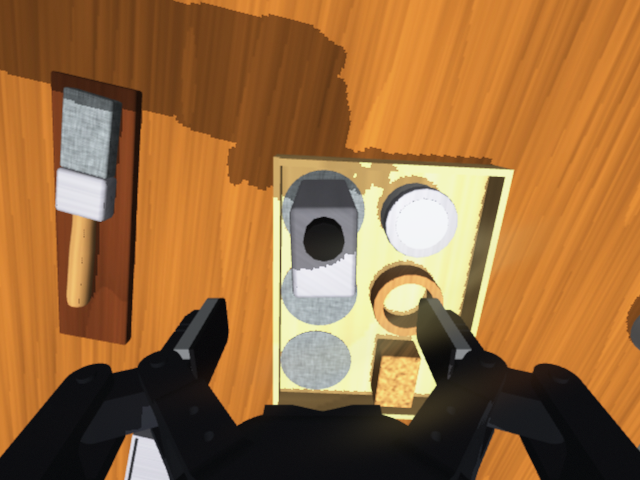

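The wrist view shows the can top at about (290–357, 207–296), aligned with the jaws, and no yaw error. Gripping.

{"api": "move_tool", "payload": {
  "rows": [
    [0.0025,0,0.02,0,0,0],
    [0,0,0.03,0,0,0],
    [0,0,0.03,0,0,0],
    [0,0,0.003,0,0,0],
    [0,0,0,0,0,0],
    [0,0,0,0,0,0],
    [0,0,0,0,0,0]
  ],
  "only": "pos|force:"
}}

```text
tcp_pos: [0.4966, 0.0622, 0.089]
force: [1.0, -0.2, 0.4]
grasp_force: 0.0
```

{"api": "move_tool", "payload": {
  "rows": [
    [0,0,0,0,0,0],
    [0,0,0,0,0,0],
    [0,0,0,0,0,0],
    [0,0,0,0,0,0],
    [0,0,0,0,0,0],
    [0,0,0,0,0,0],
    [0,0,0,0,0,0],
    [0,0,0,0,0,0]
  ],
  "aperture": 0.0,
  "force": 45
}}

```text
clock: 16.52
tcp_pos: [0.4958, 0.0625, 0.0879]
tcp_rot: [1.959, 2.454, 0.002]
force: [0.0, -0.4, 5.5]
finger_gap: 0.484
grasp_force: 47.5
```

```bash
python3 to.py 373 -323 150 12.7,373 -323 81 12.7
```

```text
to (373.0, -323.0, 150.0, 12.7) at [495.8  62.5  87.9] d now-axes [-348.8 -205.   -62.2] d goal-axes [-349.1 -204.6  -62.1] rot [0.002 0.001 0.001] t 16.5 F [ 0.  -0.4  5.5] gap 0.484 g 47.5
to (373.0, -323.0, 81.0, 12.7) at [495.8  62.5  87.9] d now-axes [-348.8 -205.1    6.8] d goal-axes [-349.1 -204.6    6.9] rot [0.002 0.001 0.001] t 16.5 F [ 0.  -0.4  5.5] gap 0.484 g 47.5
```

{"api": "move_tool", "payload": {
  "rows": [
    [0,0,-0.015,0,0,0],
    [0,0,-0.025,0,0,0],
    [0,0,-0.02,0,0,0],
    [-0.015,-0.009,0,0,0,0],
    [-0.029,-0.017,0,0,0,0],
    [-0.029,-0.017,0,0,0,0],
    [-0.029,-0.017,0,0,0,0],
    [-0.029,-0.017,0,0,0,0],
    [-0.029,-0.017,0,0,0,0],
    [-0.029,-0.017,0,0,0,0]
  ],
  "quiet": true
}}

```text
ok
```

{"api": "move_tool", "payload": {
  "rows": [
    [-0.029,-0.017,0,0,0,0],
    [-0.029,-0.017,0,0,0,0],
    [-0.029,-0.017,0,0,0,0],
    [-0.029,-0.017,0,0,0,0],
    [-0.025,-0.015,0,0,0,0],
    [-0.019,-0.011,0,0,0,0],
    [0,0,0,0,0,0],
    [0,0,0,0,0,0],
    [0,0,0,0,0,0],
    [0,0,0,0,0,0]
  ],
  "only": "pos|gap"
}}

```text
tcp_pos: [0.372, -0.3218, 0.1466]
finger_gap: 0.487
```

```bash
python3 to.py 373 -323 81 12.7
```

```text
to (373.0, -323.0, 81.0, 12.7) at [ 372.  -321.8  146.6] d now-axes [-1.5  0.7 65.6] d goal-axes [-1.3  0.7 65.6] rot [-0.001 -0.002  0.002] t 18.2 F [ 0.5 -0.4 -3.2] gap 0.487 g 46.9
```

{"api": "move_tool", "payload": {
  "rows": [
    [-0.0015,0.0007,0.02,0,0,0],
    [0,0,0.025,0,0,0],
    [0,0,0.014,0,0,0],
    [0,0,0.005,0,0,0],
    [0,0,0,0,0,0],
    [0,0,0,0,0,0],
    [0,0,0,0,0,0]
  ],
  "only": "pos|force:"
}}

```text
tcp_pos: [0.3738, -0.3242, 0.0836]
force: [0.6, 0.6, -3.0]
grasp_force: 46.8
```

{"api": "move_tool", "payload": {
  "rows": [
    [0,0,0.0015,0,0,0],
    [0,0,0,0,0,0],
    [0,0,0,0,0,0]
  ],
  "only": "pos|force:"
}}

```text
tcp_pos: [0.3738, -0.3248, 0.082]
force: [0.7, -0.3, -1.4]
grasp_force: 47.0
```

{"api": "move_tool", "payload": {
  "rows": [
    [0,0,0.001,0,0,0],
    [0,0,0,0,0,0],
    [0,0,0,0,0,0]
  ],
  "only": "pos|force:"
}}

```text
tcp_pos: [0.3738, -0.3249, 0.0819]
force: [0.6, 1.8, 8.8]
grasp_force: 48.0
```

{"api": "move_tool", "payload": {
  "rows": [
    [0,0,-0.002,0,0,0],
    [0,0,0,0,0,0],
    [0,0,0,0,0,0],
    [0,0,0,0,0,0],
    [0,0,0,0,0,0]
  ],
  "aperture": 1.0,
  "only": "pos|gap"
}}

```text
tcp_pos: [0.3731, -0.3245, 0.0825]
finger_gap: 0.999
```

{"api": "move_tool", "payload": {
  "rows": [
    [0,0,-0.02,0,0,0],
    [0,0,-0.03,0,0,0],
    [0,0,-0.03,0,0,0],
    [0,0,0,0,0,0.055],
    [0,0,0,0,0,0],
    [0,0,0,0,0,0]
  ],
  "lines": "1,2"
}}

```text
clock: 20.18
tcp_pos: [0.3731, -0.3244, 0.1624]
```

```bash
python3 to.py 577.5 76.5 150 9.5
```

Run:
```python
from h import *
f=load("t2.npz")
import m
m.f=f
hsv=cv2.cvtColor(f["frame"],cv2.COLOR_RGB2HSV).astype(int)
f2=grab("top","pics/t3.png");np.savez("t3.npz",**f2);hsv=cv2.cvtColor(f2["frame"],cv2.COLOR_RGB2HSV).astype(int)
m.fit(big(roi((hsv[...,1]<25)&(hsv[...,2]>130),270,215,310,258)),.044,"tin now")
```

```text
to (577.5, 76.5, 150.0, 9.5) at [ 373.1 -324.4  162.4] d now-axes [360.8 269.   12.4] d goal-axes [361.7 267.8  12.4] rot [-0.    -0.     0.003] t 20.2 F [ 0.1  0.2 -1.2] gap 0.997 g 0.0
rack rect c 564.3 -13.4 size 201.1 271.4 ang 9.92 circ 564.3 -13.0 r 166.1
[[395, 185], [261, 204], [275, 305], [410, 285]]
[[684.8, -128.8], [683.1, -127.4]]
[[641.0, 134.6], [639.6, 133.5]]
[[443.9, 101.6], [444.3, 100.8]]
[[488.4, -160.8], [488.5, -159.2]]
tray rect c 477.3 -331.6 size 133.3 301.5 ang 85.11 circ 477.5 -332.0 r 162.9
mat rect c 472.8 323.8 size 116.8 118.6 ang 2.12 circ 471.9 323.3 r 60.2
tin rect c 577.7 76.9 size 58.1 57.9 ang 1.39 circ 577.2 76.9 r 30.1
jarlid rect c 509.9 -19.1 size 60.4 67.4 ang 21.16 circ 508.2 -19.6 r 34.2
cantop rect c 495.5 60.9 size 36.7 56.3 ang 12.67 circ 495.2 60.8 r 32.1
cancap rect c 492.2 73.3 size 19.3 21.1 ang 1.26 circ 492.0 74.0 r 11.5
botcap rect c 521.9 -106.0 size 25.8 24.1 ang 0.86 circ 522.7 -104.5 r 13.9
tin now rect c 576.8 76.9 size 58.9 58.6 ang 46.36 circ 576.8 77.0 r 30.5
```

View pics/t3.png

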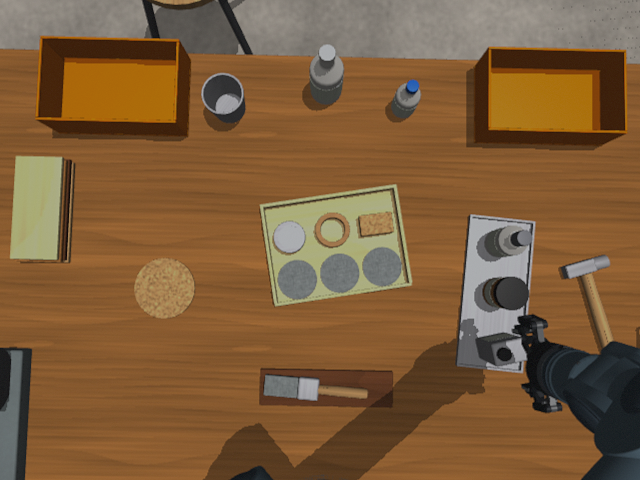

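The top view shows all three upright in the tray, at (510,240), (508,291) and (500,348). The felt discs are bare at (297,279), (339,272) and (381,266), and tin, tape and block have not moved.

{"api": "move_tool", "payload": {
  "rows": [
    [0.0301,0.0224,0,0,0,0],
    [0.0301,0.0224,0,0,0,0],
    [0.0301,0.0224,0,0,0,0],
    [0.0301,0.0224,0,0,0,0],
    [0.0301,0.0224,0,0,0,0],
    [0.0301,0.0224,0,0,0,0],
    [0.0301,0.0224,0,0,0,0],
    [0.0301,0.0224,0,0,0,0],
    [0.0301,0.0224,0,0,0,0],
    [0.0301,0.0224,0,0,0,0]
  ],
  "quiet": true
}}

```text
ok
```

{"api": "move_tool", "payload": {
  "rows": [
    [0.0301,0.0224,0,0,0,0],
    [0.0301,0.0224,0,0,0,0],
    [0,0,0.03,0,0,0],
    [0,0,0.03,0,0,0],
    [0,0,0,0,0,0],
    [0,0,0,0,0,0],
    [0,0,0,0,0,0],
    [0,0,0,0,0,0]
  ],
  "lines": "1,2"
}}

```text
clock: 21.73
tcp_pos: [0.5788, 0.0761, 0.1042]
```

```bash
python3 to.py 577.5 76.7 20 9.5
```

Run:
```python
from h import *
f=load("t3.npz");h=cv2.cvtColor(f["frame"],cv2.COLOR_RGB2HSV).astype(int)
for n,b in dict(can=(275,258,318,301),jar=(318,252,361,295),bot=(361,246,404,288)).items():
    c=big(roi((h[...,1]<45)&(h[...,2]<150)&(h[...,2]>70),*b));(u,v),ax,_=cv2.fitEllipse(c);print(n,u,v,np.round(ax,1),ray(f,(u,v),.011)*1000)
```

```text
to (577.5, 76.7, 20.0, 9.5) at [578.8  76.1 104.2] d now-axes [ 0.9 -1.4 84.2] d goal-axes [ 0.8 -1.2 84.2] rot [0.002 0.    0.002] t 21.7 F [ 0.4 -0.5  0.1] gap 0.998 g 0.0
can 296.9044189453125 279.1590270996094 [38.3 38.5] [494.97354617  60.87852918  11.        ]
jar 339.1974792480469 272.7850036621094 [38.2 38.3] [509.41189737 -22.5317678   11.        ]
bot 381.6955871582031 266.2325744628906 [38.1 38.4] [ 524.2517592  -106.56800995   11.        ]
```

{"api": "move_tool", "payload": {
  "rows": [
    [0.0009,-0.0013,0.02,0,0,0],
    [0,0,0.03,0,0,0],
    [0,0,0.024,0,0,0],
    [0,0,0.01,0,0,0],
    [0,0,0,0,0,0],
    [0,0,0,0,0,0],
    [0,0,0,0,0,0]
  ],
  "only": "pos|force:"
}}

```text
tcp_pos: [0.5782, 0.0771, 0.0207]
force: [0.1, -0.5, -0.4]
grasp_force: 0.0
```

{"api": "move_tool", "payload": {
  "rows": [
    [0,0,0,0,0,0],
    [0,0,0,0,0,0],
    [0,0,0,0,0,0],
    [0,0,0,0,0,0],
    [0,0,0,0,0,0],
    [0,0,0,0,0,0],
    [0,0,0,0,0,0]
  ],
  "aperture": 0.0,
  "force": 40
}}

```text
clock: 22.9
tcp_pos: [0.5779, 0.0772, 0.0206]
tcp_rot: [2.025, 2.398, 0.003]
force: [-1.3, -1.2, 6.4]
finger_gap: 0.712
grasp_force: 42.3
```

```bash
python3 to.py 472.3 323.6 100 9.5,472.3 323.6 16 9.5
```

```text
to (472.3, 323.6, 100.0, 9.5) at [577.9  77.2  20.6] d now-axes [260.5 -62.6 -79.8] d goal-axes [260.4 -63.4 -79.4] rot [0.003 0.001 0.002] t 22.9 F [-1.3 -1.2  6.4] gap 0.712 g 42.3
to (472.3, 323.6, 16.0, 9.5) at [577.9  77.2  20.6] d now-axes [260.6 -62.9   4.2] d goal-axes [260.4 -63.4   4.6] rot [0.003 0.001 0.002] t 22.9 F [-1.3 -1.2  6.4] gap 0.712 g 42.3
```

{"api": "move_tool", "payload": {
  "rows": [
    [0,0,-0.015,0,0,0],
    [0,0,-0.025,0,0,0],
    [0,0,-0.025,0,0,0],
    [0,0,-0.015,0,0,0],
    [0.02,-0.005,0,0,0,0],
    [0.03,-0.0072,0,0,0,0],
    [0.03,-0.0072,0,0,0,0],
    [0.03,-0.0072,0,0,0,0],
    [0.03,-0.0072,0,0,0,0],
    [0.03,-0.0072,0,0,0,0]
  ],
  "quiet": true
}}

```text
ok
```

{"api": "move_tool", "payload": {
  "rows": [
    [0.03,-0.0072,0,0,0,0],
    [0.03,-0.0072,0,0,0,0],
    [0.02,-0.005,0,0,0,0],
    [0.0105,-0.003,0,0,0,0],
    [0,0,0,0,0,0],
    [0,0,0.02,0,0,0],
    [0,0,0.025,0,0,0],
    [0,0,0.015,0,0,0],
    [0,0,0,0,0,0],
    [0,0,0,0,0,0]
  ],
  "only": "pos|gap"
}}

```text
tcp_pos: [0.4701, 0.3218, 0.038]
finger_gap: 0.71
```

```bash
python3 to.py 472.3 323.6 16.5 9.5
```

```text
to (472.3, 323.6, 16.5, 9.5) at [470.1 321.8  38. ] d now-axes [ 1.4  2.5 21.5] d goal-axes [ 1.4  2.5 21.5] rot [-0.002  0.001  0.001] t 24.6 F [0.  0.7 0. ] gap 0.710 g 43.7
```

{"api": "move_tool", "payload": {
  "rows": [
    [0.0012,0.002,0.012,0,0,0],
    [0,0,0.007,0,0,0],
    [0,0,0,0,0,0],
    [0,0,0,0,0,0],
    [0,0,0,0,0,0]
  ],
  "only": "pos|force:"
}}

```text
tcp_pos: [0.4723, 0.325, 0.0198]
force: [-0.4, -0.1, -1.1]
grasp_force: 43.7
```

{"api": "move_tool", "payload": {
  "rows": [
    [0,0,0.0015,0,0,0],
    [0,0,0,0,0,0],
    [0,0,0,0,0,0]
  ],
  "only": "pos|force:"
}}

```text
tcp_pos: [0.4722, 0.325, 0.0183]
force: [-0.4, -0.5, -1.5]
grasp_force: 43.7
```

{"api": "move_tool", "payload": {
  "rows": [
    [0,0,0.0015,0,0,0],
    [0,0,0,0,0,0],
    [0,0,0,0,0,0]
  ],
  "only": "pos|force:"
}}

```text
tcp_pos: [0.4723, 0.3251, 0.0167]
force: [0.7, 0.4, -0.6]
grasp_force: 43.8
```

```bash
python3 to.py 472.3 323.6 16.5 9.5
```

```text
to (472.3, 323.6, 16.5, 9.5) at [472.3 325.1  16.7] d now-axes [-1.4 -0.3  0.2] d goal-axes [-1.4 -0.3  0.2] rot [ 0.    -0.     0.002] t 25.5 F [ 0.7  0.4 -0.6] gap 0.709 g 43.8
```

{"api": "move_tool", "payload": {
  "rows": [
    [-0.0012,0,0.0003,0,0,0],
    [0,0,0.0007,0,0,0],
    [0,0,0,0,0,0],
    [0,0,0,0,0,0]
  ],
  "only": "pos|force:"
}}

```text
tcp_pos: [0.4725, 0.3245, 0.0166]
force: [-2.1, 1.3, 6.1]
grasp_force: 44.4
```

{"api": "move_tool", "payload": {
  "rows": [
    [0,0,0,0,0,0],
    [0,0,0,0,0,0],
    [0,0,0,0,0,0],
    [0,0,0,0,0,0],
    [0,0,0,0,0,0]
  ],
  "aperture": 1.0,
  "only": "pos|force:|gap"
}}

```text
tcp_pos: [0.4722, 0.3235, 0.0153]
force: [-0.4, 0.3, -0.0]
finger_gap: 1.0
grasp_force: 0.0
```

{"api": "move_tool", "payload": {
  "rows": [
    [0,0,-0.02,0,0,0],
    [0,0,-0.03,0,0,0],
    [0,0,-0.035,0,0,0],
    [0,0,-0.035,0,0,0],
    [0,0,-0.02,0,0,-0.055],
    [0,0,0,0,0,0],
    [0,0,0,0,0,0],
    [0,0,0,0,0,0]
  ],
  "lines": "1,2"
}}

```text
clock: 26.9
tcp_pos: [0.4717, 0.3234, 0.1545]
```

```bash
python3 to.py 373.8 -324.9 160 12.7
```

Run:
```python
from h import *
f=grab("wrist","pics/w3.png")
```

```text
to (373.8, -324.9, 160.0, 12.7) at [471.7 323.4 154.5] d now-axes [-610.7 -238.6   -4.8] d goal-axes [-610.9 -238.1   -5.5] rot [-0.002  0.001  0.001] t 26.9 F [ 0.1  0.  -0.3] gap 1.001 g 0.0
```

View pics/w3.png

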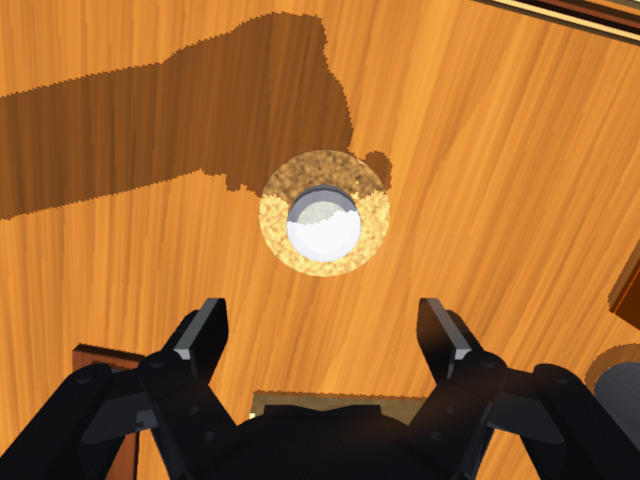

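The tin lies lid up on the mat: lid at (324,225) against mat centre (325,213), an offset that fits its height parallax. Going back to the tray for the can.

{"api": "move_tool", "payload": {
  "rows": [
    [-0.0339,-0.01325,-0.001,0,0,0],
    [-0.0339,-0.01325,0,0,0,0],
    [-0.0339,-0.01325,0,0,0,0],
    [-0.0339,-0.01325,0,0,0,0],
    [-0.0339,-0.01325,0,0,0,0],
    [-0.0339,-0.01325,0,0,0,0],
    [-0.0339,-0.01325,0,0,0,0],
    [-0.0339,-0.01325,0,0,0,0],
    [-0.0339,-0.01325,0,0,0,0]
  ],
  "quiet": true
}}

```text
ok
```

{"api": "move_tool", "payload": {
  "rows": [
    [-0.0339,-0.01325,0,0,0,0],
    [-0.0339,-0.01325,0,0,0,0],
    [-0.0339,-0.01325,0,0,0,0],
    [-0.0339,-0.01325,0,0,0,0],
    [-0.0339,-0.01325,0,0,0,0],
    [-0.0339,-0.01325,0,0,0,0],
    [-0.0339,-0.01325,0,0,0,0],
    [-0.0339,-0.01325,0,0,0,0],
    [-0.0339,-0.01325,0,0,0,0],
    [0,0,0,0,0,0]
  ],
  "lines": "1,2"
}}

```text
clock: 28.53
tcp_pos: [0.3734, -0.3296, 0.1551]
```

{"api": "move_tool", "payload": {
  "rows": [
    [0,0,0,0,0,0],
    [0,0,0,0,0,0],
    [0,0,0,0,0,0]
  ],
  "lines": "1,2"
}}

```text
clock: 28.78
tcp_pos: [0.3741, -0.3222, 0.1556]
```

```bash
python3 to.py 373.5 -324.7 81.9 12.7
```

Run:
```python
from h import *
f=grab("top");np.savez("t4.npz",**f);h=cv2.cvtColor(f["frame"],cv2.COLOR_RGB2HSV).astype(int)
import contextlib,io
def c(mask,b,z):
    P=np.array([ray(f,p,z)[:2] for p in big(roi(mask,*b))[:,0].astype(float)],np.float32)*1000;print(cv2.minEnclosingCircle(P))
c((h[...,1]<40)&(h[...,2]>120),(120,245,210,330),.04);c((h[...,1]<140)&(h[...,2]>90),(120,245,210,330),.006)
```

```text
to (373.5, -324.7, 81.9, 12.7) at [ 374.1 -322.2  155.6] d now-axes [-2.5 -1.1 73.7] d goal-axes [-2.3 -1.2 73.7] rot [-0.001 -0.003  0.002] t 28.8 F [-0.   0.3  0.2] gap 1.002 g 0.0
((471.7897644042969, 323.6376037597656), 30.43723487854004)
((472.15826416015625, 323.32159423828125), 60.146827697753906)
```

Tin is centred on the mat within about 0.5 mm. Regripping the can.

{"api": "move_tool", "payload": {
  "rows": [
    [-0.0025,-0.001,0.02,0,0,0],
    [0,0,0.03,0,0,0],
    [0,0,0.02,0,0,0],
    [0,0,0.0035,0,0,0],
    [0,0,0,0,0,0],
    [0,0,0,0,0,0],
    [0,0,0,0,0,0]
  ],
  "only": "pos|force:"
}}

```text
tcp_pos: [0.3753, -0.3273, 0.0847]
force: [-0.3, 0.8, 0.3]
grasp_force: 0.0
```

{"api": "move_tool", "payload": {
  "rows": [
    [0,0,0,0,0,0],
    [0,0,0,0,0,0],
    [0,0,0,0,0,0],
    [0,0,0,0,0,0],
    [0,0,0,0,0,0],
    [0,0,0,0,0,0],
    [0,0,0,0,0,0],
    [0,0,0,0,0,0]
  ],
  "aperture": 0.0,
  "force": 45
}}

```text
clock: 30.08
tcp_pos: [0.3746, -0.3273, 0.0838]
tcp_rot: [1.96, 2.454, -0.001]
force: [0.7, -0.6, 5.9]
finger_gap: 0.488
grasp_force: 46.6
```

```bash
python3 to.py 495.8 62.5 150 12.7,373.8 -324.9 81.9 12.7
```

```text
to (495.8, 62.5, 150.0, 12.7) at [ 374.6 -327.3   83.8] d now-axes [353.3 204.4 -66.6] d goal-axes [353.7 204.  -66.2] rot [0.    0.001 0.001] t 30.1 F [ 0.7 -0.6  5.9] gap 0.488 g 46.6
to (373.8, -324.9, 81.9, 12.7) at [ 374.6 -327.3   83.8] d now-axes [ 2.6 -0.2  1.9] d goal-axes [ 2.6 -0.2  1.9] rot [0.    0.001 0.001] t 30.1 F [ 0.7 -0.6  5.9] gap 0.488 g 46.6
```

{"api": "move_tool", "payload": {
  "rows": [
    [0,0,-0.015,0,0,0],
    [0,0,-0.025,0,0,0],
    [0,0,-0.025,0,0,0],
    [0.016,0.0093,0,0,0,0],
    [0.029,0.0169,0,0,0,0],
    [0.029,0.0169,0,0,0,0],
    [0.029,0.0169,0,0,0,0],
    [0.029,0.0169,0,0,0,0],
    [0.029,0.0169,0,0,0,0],
    [0.029,0.0169,0,0,0,0]
  ],
  "quiet": true
}}

```text
ok
```

{"api": "move_tool", "payload": {
  "rows": [
    [0.029,0.0169,0,0,0,0],
    [0.029,0.0169,0,0,0,0],
    [0.029,0.0169,0,0,0,0],
    [0.029,0.0169,0,0,0,0],
    [0.026,0.015,0,0,0,0],
    [0.019,0.011,0,0,0,0],
    [0,0,0,0,0,0],
    [0,0,0,0,0,0],
    [0,0,0,0,0,0],
    [0,0,0,0,0,0]
  ],
  "only": "pos|gap"
}}

```text
tcp_pos: [0.4951, 0.0599, 0.1476]
finger_gap: 0.487
```

```bash
python3 to.py 496.3 60 89.8 12.7
```

```text
to (496.3, 60.0, 89.8, 12.7) at [495.1  59.9 147.6] d now-axes [-0.1  1.3 57.8] d goal-axes [-0.1  1.2 57.8] rot [-0.001  0.     0.   ] t 31.8 F [-0.8 -0.  -2.7] gap 0.487 g 46.6
```

{"api": "move_tool", "payload": {
  "rows": [
    [0,0.001,0.02,0,0,0],
    [0,0,0.02,0,0,0],
    [0,0,0.01,0,0,0],
    [0,0,0,0,0,0],
    [0,0,0,0,0,0],
    [0,0,0,0,0,0],
    [0,0,0,0,0,0]
  ],
  "only": "pos|force:"
}}

```text
tcp_pos: [0.4979, 0.0608, 0.0993]
force: [-0.0, 0.0, -2.3]
grasp_force: 46.5
```

```bash
python3 to.py 496.3 60 89.8 12.7
```

```text
to (496.3, 60.0, 89.8, 12.7) at [497.9  60.8  99.3] d now-axes [-0.4 -1.7  9.5] d goal-axes [-0.4 -1.7  9.5] rot [0.002 0.001 0.001] t 32.3 F [-0.   0.  -2.3] gap 0.482 g 46.5
```

{"api": "move_tool", "payload": {
  "rows": [
    [-0.0004,-0.0017,0.005,0,0,0],
    [0,0,0.003,0,0,0],
    [0,0,0,0,0,0],
    [0,0,0,0,0,0],
    [0,0,0,0,0,0],
    [0,0,0,0,0,0]
  ],
  "only": "pos|force:"
}}

```text
tcp_pos: [0.4951, 0.0603, 0.09]
force: [0.3, 0.7, -2.7]
grasp_force: 46.6
```

{"api": "move_tool", "payload": {
  "rows": [
    [0,0,0.0015,0,0,0],
    [0,0,0,0,0,0],
    [0,0,0,0,0,0]
  ],
  "only": "pos|force:"
}}

```text
tcp_pos: [0.4953, 0.0603, 0.0899]
force: [-3.6, -0.2, 9.3]
grasp_force: 48.0
```

```bash
python3 to.py 496.3 60 89.8 12.7
```

```text
to (496.3, 60.0, 89.8, 12.7) at [495.3  60.3  89.9] d now-axes [-0.5  0.9  0.1] d goal-axes [-0.5  0.9  0.1] rot [0.001 0.    0.002] t 33.1 F [-3.6 -0.2  9.3] gap 0.487 g 48.0
```

{"api": "move_tool", "payload": {
  "rows": [
    [0,0,-0.0015,0,0,0],
    [0,0,0,0,0,0],
    [0,0,0,0,0,0],
    [0,0,0,0,0,0],
    [0,0,0,0,0,0]
  ],
  "aperture": 1.0,
  "only": "pos|gap"
}}

```text
tcp_pos: [0.4954, 0.0602, 0.09]
finger_gap: 1.002
```

{"api": "move_tool", "payload": {
  "rows": [
    [0,0,-0.02,0,0,0],
    [0,0,-0.03,0,0,0],
    [0,0,-0.03,0,0,0],
    [0,0,0,0,0,0.055],
    [0,0,0,0,0,0],
    [0,0,0,0,0,0],
    [0,0,0,0,0,0]
  ],
  "lines": "1,2"
}}

```text
clock: 34.08
tcp_pos: [0.4943, 0.0602, 0.1689]
```

```bash
python3 to.py 477.3 -334.7 170 9.5
```

```text
to (477.3, -334.7, 170.0, 9.5) at [494.3  60.2 168.9] d now-axes [-386.4  -83.2   -1. ] d goal-axes [-386.7  -82.    -1.1] rot [-0.002 -0.     0.003] t 34.1 F [-0.2  0.1 -1. ] gap 1.000 g 0.0
```

{"api": "move_tool", "payload": {
  "rows": [
    [-0.0386,-0.0083,0,0,0,0],
    [-0.0386,-0.0083,0,0,0,0],
    [-0.0386,-0.0083,0,0,0,0],
    [-0.0386,-0.0083,0,0,0,0],
    [-0.0386,-0.0083,0,0,0,0],
    [-0.0386,-0.0083,0,0,0,0],
    [-0.0386,-0.0083,0,0,0,0],
    [-0.0386,-0.0083,0,0,0,0],
    [-0.0386,-0.0083,0,0,0,0],
    [-0.0386,-0.0083,0,0,0,0]
  ],
  "quiet": true
}}

```text
ok
```

{"api": "move_tool", "payload": {
  "rows": [
    [0,0,0.03,0,0,0],
    [0,0,0,0,0,0],
    [0,0,0,0,0,0],
    [0,0,0,0,0,0],
    [0,0,0,0,0,0]
  ],
  "lines": "1,2"
}}

```text
clock: 35.33
tcp_pos: [0.4784, -0.3335, 0.1408]
```

```bash
python3 to.py 477.3 -334.7 70 9.5
```

```text
to (477.3, -334.7, 70.0, 9.5) at [ 478.4 -333.5  140.8] d now-axes [-1.  -1.3 70.8] d goal-axes [-1.1 -1.3 70.8] rot [0.    0.    0.004] t 35.3 F [ 1.2 -0.2  0.5] gap 0.997 g 0.0
```

{"api": "move_tool", "payload": {
  "rows": [
    [-0.001,-0.0013,0.02,0,0,0],
    [0,0,0.03,0,0,0],
    [0,0,0.018,0,0,0],
    [0,0,0.0025,0,0,0],
    [0,0,0,0,0,0],
    [0,0,0,0,0,0],
    [0,0,0,0,0,0]
  ],
  "only": "pos|force:"
}}

```text
tcp_pos: [0.4782, -0.3362, 0.0717]
force: [-0.3, -0.6, 0.4]
grasp_force: 0.0
```

{"api": "move_tool", "payload": {
  "rows": [
    [0,0,0,0,0,0],
    [0,0,0,0,0,0],
    [0,0,0,0,0,0],
    [0,0,0,0,0,0],
    [0,0,0,0,0,0],
    [0,0,0,0,0,0],
    [0,0,0,0,0,0]
  ],
  "aperture": 0.0,
  "force": 40
}}

```text
clock: 36.5
tcp_pos: [0.4779, -0.3362, 0.0713]
tcp_rot: [2.025, 2.398, -0.0]
force: [-0.7, 0.1, 5.6]
finger_gap: 0.712
grasp_force: 42.4
```

```bash
python3 to.py 510.3 -21.3 76 9.5,477.5 -334.9 70 9.5
```

```text
to (510.3, -21.3, 76.0, 9.5) at [ 477.9 -336.2   71.3] d now-axes [305.   84.7  -5.2] d goal-axes [305.2  84.   -4.7] rot [0.002 0.002 0.002] t 36.5 F [-0.7  0.1  5.6] gap 0.712 g 42.4
to (477.5, -334.9, 70.0, 9.5) at [ 477.9 -336.2   71.3] d now-axes [ 1.3 -0.1  1.3] d goal-axes [ 1.3 -0.1  1.3] rot [0.002 0.002 0.002] t 36.5 F [-0.7  0.1  5.6] gap 0.712 g 42.4
```

{"api": "move_tool", "payload": {
  "rows": [
    [0,0,-0.015,0,0,0],
    [0,0,-0.02,0,0,0],
    [0,0,-0.025,0,0,0],
    [0.0187,0.0052,0,0,0,0],
    [0.03,0.0083,0,0,0,0],
    [0.03,0.0083,0,0,0,0],
    [0.03,0.0083,0,0,0,0],
    [0.03,0.0083,0,0,0,0],
    [0.03,0.0083,0,0,0,0],
    [0.03,0.0083,0,0,0,0]
  ],
  "quiet": true
}}

```text
ok
```

{"api": "move_tool", "payload": {
  "rows": [
    [0.03,0.0083,0,0,0,0],
    [0.03,0.0083,0,0,0,0],
    [0.027,0.0083,0,0,0,0],
    [0.018,0.005,0,0,0,0],
    [0,0,0,0,0,0],
    [0,0,0,0,0,0],
    [0,0,0.02,0,0,0],
    [0,0,0.02,0,0,0],
    [0,0,0,0,0,0],
    [0,0,0,0,0,0]
  ],
  "only": "pos|gap"
}}

```text
tcp_pos: [0.5081, -0.0225, 0.0886]
finger_gap: 0.709
```

{"api": "move_tool", "payload": {
  "rows": [
    [0,0,0,0,0,0],
    [0,0,0,0,0,0]
  ],
  "only": "pos|gap"
}}

```text
tcp_pos: [0.5108, -0.0225, 0.0908]
finger_gap: 0.709
```

```bash
python3 to.py 510.5 -22.6 77.3 9.5
```

```text
to (510.5, -22.6, 77.3, 9.5) at [510.8 -22.5  90.8] d now-axes [-0.1 -0.3 13.5] d goal-axes [-0.1 -0.3 13.5] rot [0.002 0.001 0.001] t 38.3 F [-0.1  0.3 -2.6] gap 0.709 g 45.0
```

{"api": "move_tool", "payload": {
  "rows": [
    [0,0,0.008,0,0,0],
    [0,0,0.004,0,0,0],
    [0,0,0,0,0,0],
    [0,0,0,0,0,0],
    [0,0,0,0,0,0],
    [0,0,0,0,0,0]
  ],
  "only": "pos|force:"
}}

```text
tcp_pos: [0.5095, -0.0217, 0.0775]
force: [0.2, 0.3, -2.8]
grasp_force: 45.2
```

{"api": "move_tool", "payload": {
  "rows": [
    [0,0,0.0015,0,0,0],
    [0,0,0,0,0,0],
    [0,0,0,0,0,0]
  ],
  "only": "pos|force:"
}}

```text
tcp_pos: [0.5098, -0.0218, 0.0772]
force: [-3.0, 0.6, 7.4]
grasp_force: 46.1
```

{"api": "move_tool", "payload": {
  "rows": [
    [0,0,0.001,0,0,0],
    [0,0,0,0,0,0],
    [0,0,0,0,0,0]
  ],
  "only": "pos|force:"
}}

```text
tcp_pos: [0.5098, -0.0218, 0.0771]
force: [-3.8, 0.7, 15.6]
grasp_force: 46.8
```

{"api": "move_tool", "payload": {
  "rows": [
    [0,0,-0.0022,0,0,0],
    [0,0,0,0,0,0],
    [0,0,0,0,0,0],
    [0,0,0,0,0,0],
    [0,0,0,0,0,0]
  ],
  "aperture": 1.0,
  "only": "pos|gap"
}}

```text
tcp_pos: [0.5098, -0.0218, 0.0771]
finger_gap: 1.003
```

{"api": "move_tool", "payload": {
  "rows": [
    [0,0,-0.02,0,0,0],
    [0,0,-0.03,0,0,0],
    [0,0,-0.035,0,0,0],
    [0,0,-0.03,0,0,0],
    [0,0,0,0,0,0],
    [0,0,0,0,0,0],
    [0,0,0,0,0,0]
  ],
  "lines": "1,2"
}}

```text
clock: 40.33
tcp_pos: [0.5096, -0.0218, 0.1917]
```

```bash
python3 to.py 575.5 -341 190 9.5
```

```text
to (575.5, -341.0, 190.0, 9.5) at [509.6 -21.8 191.7] d now-axes [-325.8   11.7    1.6] d goal-axes [-325.7   12.4    1.7] rot [-0.001 -0.     0.002] t 40.3 F [-0.1 -0.1 -0.1] gap 1.000 g 0.0
```

{"api": "move_tool", "payload": {
  "rows": [
    [-0.0362,0.0013,0,0,0,0],
    [-0.0362,0.0013,0,0,0,0],
    [-0.0362,0.0013,0,0,0,0],
    [-0.0362,0.0013,0,0,0,0],
    [-0.0362,0.0013,0,0,0,0],
    [-0.0362,0.0013,0,0,0,0],
    [-0.0362,0.0013,0,0,0,0],
    [-0.0362,0.0013,0,0,0,0],
    [-0.0362,0.0013,0,0,0,0]
  ],
  "quiet": true
}}

```text
ok
```

{"api": "move_tool", "payload": {
  "rows": [
    [0,0,0,0,0,0],
    [0,0,0,0,0,0],
    [0,0,0,0,0,0],
    [0,0,0,0,0,0],
    [0,0,0,0,0,0]
  ],
  "lines": "1,2"
}}

```text
clock: 41.5
tcp_pos: [0.5756, -0.3394, 0.1922]
```

```bash
python3 to.py 575.6 -341.1 118.4 9.5
```

```text
to (575.6, -341.1, 118.4, 9.5) at [ 575.6 -339.4  192.2] d now-axes [-1.7 -0.2 73.8] d goal-axes [-1.7 -0.2 73.8] rot [-0.001 -0.001  0.004] t 41.5 F [-0.   0.1 -0.1] gap 0.999 g 0.0
```

{"api": "move_tool", "payload": {
  "rows": [
    [-0.0017,0,0.02,0,0,0],
    [0,0,0.03,0,0,0],
    [0,0,0.02,0,0,0],
    [0,0,0.0035,0,0,0],
    [0,0,0,0,0,0],
    [0,0,0,0,0,0],
    [0,0,0,0,0,0]
  ],
  "only": "pos|force:"
}}

```text
tcp_pos: [0.5773, -0.3431, 0.1211]
force: [-0.2, -0.8, 1.1]
grasp_force: 0.0
```

{"api": "move_tool", "payload": {
  "rows": [
    [0,0,0,0,0,0],
    [0,0,0,0,0,0],
    [0,0,0,0,0,0],
    [0,0,0,0,0,0],
    [0,0,0,0,0,0],
    [0,0,0,0,0,0],
    [0,0,0,0,0,0],
    [0,0,0,0,0,0]
  ],
  "aperture": 0.0,
  "force": 40
}}

```text
clock: 42.75
tcp_pos: [0.5764, -0.3429, 0.1192]
tcp_rot: [2.027, 2.399, 0.0]
force: [-0.0, 0.4, 2.5]
finger_gap: 0.311
grasp_force: 39.4
```

{"api": "move_tool", "payload": {
  "rows": [
    [0,0,0,0,0,0],
    [0,0,0,0,0,0],
    [0,0,0,0,0,0],
    [0,0,0,0,0,0]
  ],
  "only": "gap|grasp"
}}

```text
finger_gap: 0.315
grasp_force: 39.4
```

```bash
python3 to.py 522.2 -108.4 124.5 9.5,575.6 -341.1 118.4 9.5
```

```text
to (522.2, -108.4, 124.5, 9.5) at [ 576.4 -342.9  119.2] d now-axes [240.3 -14.2  -5.4] d goal-axes [240.2 -14.8  -5.3] rot [0.001 0.001 0.002] t 43.1 F [ 1.2 -0.2  3.9] gap 0.315 g 39.4
to (575.6, -341.1, 118.4, 9.5) at [ 576.4 -342.9  119.2] d now-axes [ 1.9 -0.5  0.8] d goal-axes [ 1.9 -0.5  0.8] rot [0.001 0.001 0.002] t 43.1 F [ 1.2 -0.2  3.9] gap 0.315 g 39.4
```

{"api": "move_tool", "payload": {
  "rows": [
    [0,0,-0.015,0,0,0],
    [0,0,-0.02,0,0,0],
    [0,0,-0.025,0,0,0],
    [0.0184,-0.0012,0,0,0,0],
    [0.03,-0.0018,0,0,0,0],
    [0.03,-0.0018,0,0,0,0],
    [0.03,-0.0018,0,0,0,0],
    [0.03,-0.0018,0,0,0,0],
    [0.03,-0.0018,0,0,0,0],
    [0.03,-0.0018,0,0,0,0]
  ],
  "quiet": true
}}

```text
ok
```

{"api": "move_tool", "payload": {
  "rows": [
    [0.025,-0.0015,0,0,0,0],
    [0.015,-0.001,0,0,0,0],
    [0,0,0,0,0,0],
    [0,0,0,0,0,0],
    [0,0,0.02,0,0,0],
    [0,0,0.02,0,0,0],
    [0,0,0,0,0,0],
    [0,0,0,0,0,0],
    [0,0,0,0,0,0],
    [0,0,0,0,0,0]
  ],
  "only": "pos|gap"
}}

```text
tcp_pos: [0.5229, -0.111, 0.14]
finger_gap: 0.317
```

```bash
python3 to.py 522.5 -110.3 125.3 9.5
```

```text
to (522.5, -110.3, 125.3, 9.5) at [ 522.9 -111.   140. ] d now-axes [ 0.8 -0.3 14.7] d goal-axes [ 0.8 -0.3 14.7] rot [0.002 0.001 0.001] t 44.8 F [-0.   0.1 -1.6] gap 0.317 g 39.8
```

{"api": "move_tool", "payload": {
  "rows": [
    [0.0008,0,0.009,0,0,0],
    [0,0,0.004,0,0,0],
    [0,0,0,0,0,0],
    [0,0,0,0,0,0],
    [0,0,0,0,0,0],
    [0,0,0,0,0,0]
  ],
  "only": "pos|force:"
}}

```text
tcp_pos: [0.5216, -0.1093, 0.1258]
force: [1.4, -0.1, -1.9]
grasp_force: 40.1
```

{"api": "move_tool", "payload": {
  "rows": [
    [0,0,0.0015,0,0,0],
    [0,0,0,0,0,0],
    [0,0,0,0,0,0]
  ],
  "only": "pos|force:"
}}

```text
tcp_pos: [0.5222, -0.1094, 0.1251]
force: [-0.7, 1.0, 4.9]
grasp_force: 40.4
```

{"api": "move_tool", "payload": {
  "rows": [
    [0,0,0.001,0,0,0],
    [0,0,0,0,0,0],
    [0,0,0,0,0,0]
  ],
  "only": "pos|force:"
}}

```text
tcp_pos: [0.5223, -0.1094, 0.1251]
force: [-3.3, 1.3, 12.6]
grasp_force: 41.2
```

{"api": "move_tool", "payload": {
  "rows": [
    [0,0,-0.0022,0,0,0],
    [0,0,0,0,0,0],
    [0,0,0,0,0,0],
    [0,0,0,0,0,0],
    [0,0,0,0,0,0],
    [0,0,0,0,0,0]
  ],
  "aperture": 1.0,
  "only": "pos|gap"
}}

```text
tcp_pos: [0.5217, -0.1093, 0.1252]
finger_gap: 0.999
```

{"api": "move_tool", "payload": {
  "rows": [
    [0,0,-0.02,0,0,0],
    [0,0,-0.03,0,0,0],
    [0,0,-0.035,0,0,0],
    [-0.03,0,0,0,0,0],
    [-0.035,0,0,0,0,0],
    [-0.035,0,0,0,0,0],
    [-0.035,0,0,0,0,0],
    [-0.035,0,0,0,0,0],
    [0,0,0,0,0,0],
    [0,0,0,0,0,0]
  ],
  "lines": "1,2"
}}

```text
clock: 47.08
tcp_pos: [0.5501, -0.2786, 0.2097]
```

{"api": "move_tool", "payload": {
  "rows": [
    [0,0,0,0,0,0],
    [0,0,0,0,0,0]
  ],
  "lines": "1,2"
}}

```text
clock: 47.25
tcp_pos: [0.55, -0.2757, 0.2104]
```

Run:
```python
from h import *
f=grab("top","pics/t5.png");np.savez("t5.npz",**f)
grab("scene","pics/s5.png")
g=load("top0.npz")
a=np.hstack([x["frame"][170:320,245:425,::-1] for x in (g,f)])
cv2.imwrite("pics/cmp.png",cv2.resize(a,None,fx=2.2,fy=2.2,interpolation=cv2.INTER_CUBIC))
```

```bash
sed 's/top0/t5/' m.py | python3 - | grep -vE "^\["
```

```text
rack rect c 564.3 -13.4 size 201.1 271.4 ang 9.92 circ 564.6 -12.7 r 165.8
tray rect c 489.7 -344.2 size 156.3 332.1 ang 84.97 circ 489.6 -329.7 r 172.6
mat rect c 472.8 323.8 size 116.8 118.6 ang 2.12 circ 472.2 323.3 r 60.1Traceback (most recent call last):
  File "<stdin>", line 15, in <module>
  File "h.py", line 15, in big
    return max(cs,key=cv2.contourArea)
ValueError: max() iterable argument is empty
```

View pics/cmp.png

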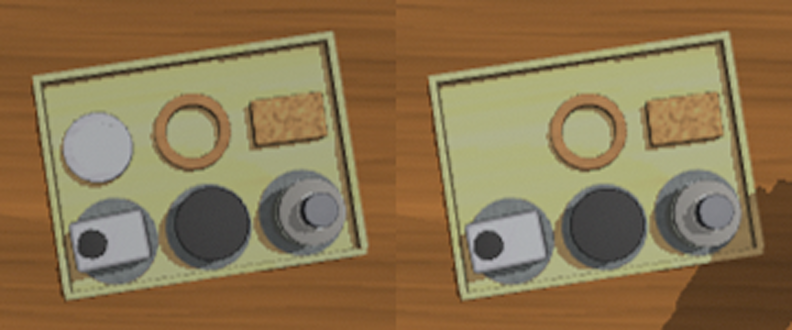

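View pics/s5.png

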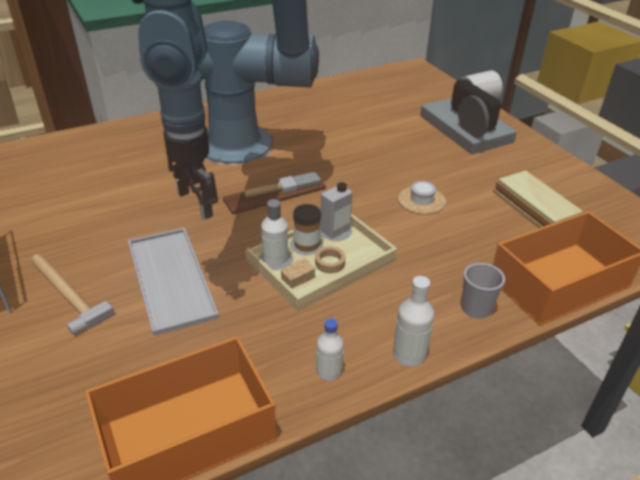

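The before/after crops agree within about a pixel: can cap, jar lid and bottle cap are in the same places, and tape and block have not moved. The scene view shows the three upright in the rack and the tin on the mat (423,192). One numeric check, then hand-in.

Run:
```python
from h import *
g,f=load("top0.npz"),load("t5.npz")
for n,b in dict(can=(278,264,314,294),jar=(322,252,362,292),botcap=(380,256,402,276)).items():
    x0,y0,x1,y1=b
    t=g["frame"][y0:y1,x0:x1];s=f["frame"][y0-6:y1+6,x0-6:x1+6]
    k=4;t=cv2.resize(t,None,fx=k,fy=k,interpolation=cv2.INTER_CUBIC);s=cv2.resize(s,None,fx=k,fy=k,interpolation=cv2.INTER_CUBIC)
    r=cv2.matchTemplate(s,t,cv2.TM_CCOEFF_NORMED);_,v,_,l=cv2.minMaxLoc(r);print(n,round(v,3),"px shift",l[0]/k-6,l[1]/k-6)
```

```text
can 0.989 px shift 0.0 0.5
jar 0.993 px shift -0.25 0.25
botcap 0.946 px shift -0.5 0.75
```

Everything is within about 1.5 mm of where it started, so I hand in.

```bash
python3 -c "
from station import manip
print(manip.close_job())"
```

```text
the job is handed in; nothing more can be done
None
```

Job handed in after about 47 s of robot time: the tin is lid up on the mat, centred to about 0.5 mm; the bottle, jar and can are back upright within about 1.5 mm of where they stood; the block and tape were left in place.

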